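Put the keys away in the canister and screw its captive cap shut

ROBOT

A 6-joint arm with a two-finger parallel gripper is mounted at the origin on the work surface. World frame = base frame: x ahead of the robot, y to its left, z up, the work surface at z = 0. Lengths are in m, angles in degrees, forces in N, time in s.
With the tool pointing down it reaches from about 0.375 to 0.9 m from the base axis. Payload 3.1 kg.
Tool frame: the origin (TCP) lies at the very end of the fingers, on their centre line; the grasp point (between the pads) lies 19 mm behind it; z points along the fingers, y is the line along which they close (so a half turn about z gives the same grasp; the last joint's range is limited). The gripper opens to 87 mm and grips with 3 to 60 N. Pads are 19 mm wide; open, the fingers measure 117 mm over their backs; the gripper's body (75 mm by 190 mm) begins 51 mm behind the grasp point.
Start: joints at [54.918, 30.224, 82.088, -0, 67.689, -10.227], TCP at [0.263, 0.567, 0.19] pointing down, gripper open.
Joint ranges: [-176.69, 176.69], [-43.24, 126.21], [12.49, 139.97], [-82, 262], [0, 151.66], [-163.58, 163.58]. Speed limits (degrees/s): [159.86, 159.86, 180, 180, 180, 180].

INTERFACE

Orientations are given as a 3x3 rotation matrix whose columns are the frame's x, y, z axes.
In Python, from rig import bot gives the robot as it stands.
- The arm moves only by the tool move_arm, never from a script. Its argument "increments" is a list of rows, each an object with "xyz": the shift along the tool's x, y, z in mm, a list of three; "roll": the turn about the tool's z in rad; "grip": the opening in per cent of the stroke, from 0 (shut) to 100 (fully open). A call has 1 to 5 rows; each row shifts and turns the commanded pose from where the row before left it, along the tool's axes as they then stand; what a row does not reach is not made up. A row lasts 1/12 s, in which the tool goes at most 41.7 mm and 7.16 degrees, less where a joint would pass 70% of its speed; a pose out of reach is approached as far as the arm can. A call is refused whole if a number of a shift passes 41.7 or a number of a turn 0.125, either way. A call with a gripper value outside its range is refused whole. The fingers move at their own pace and stop on an object; the grip force is fixed at half the most. Time passes only in rows, so rows that do not move let the fingers close. It gives the time, the measured TCP pose, the force, the opening and the grip force at its end, in the units of the state.
- bot.read_state(): the state, without advancing time (a new reading comes with each control period).
- bot.capture(name): name is "side" or "top" or "wrist"; returns (picture, depth): 400x640x3 uint8, red, green, blue; 400x640 float32, m along the optical axis (not along the pixel's ray), 0 where there is no reading.
- bot.camera_model(name): a dict with "intrinsics" (3x3 intrinsics, pixels), "rvec" (rotation vector, rad) and "tvec" (3), from world to camera coordinates, as OpenCV has them; the wrist camera has in their place "tool_from_camera" (4x4, takes a point from camera to tool coordinates, whose origin is the TCP and whose axes are the flange's). Camera axes: x right, y down, z forward; pixel columns grow to the right and rows downward; lengths in m; the calibration is good to about 2 mm. A picture is of the moment at which its call begins: read the wrist's pose just before it. camera_model takes no time and is no camera call.
- bot.hand_in(): hands the job in; it is judged then, once.
Trained networks look in the newest picture that a camera, given by its name, has taken for a name from the list of things; names that differ only in an ending like _2 or _b are one class to them, and where a whole thing is asked for, a point or a joint stands for the part that bears it (a point fixed in the world has none). Each returns a list of dicts, best first, with "conf" (0 to 1); they miss things now and then, are a little off and sometimes report something else, mostly with a low value. They report only what shows in the picture. A call takes as long as a camera call. They do not tell look-alikes from the thing itself.
- bot.spot_in(label, camera): "at" ([x, y, z] in m, in the coordinates of the camera as it stood for that picture, good to about 4 mm: the middle of the surface that is visible of it).
- bot.trace(label, camera): "mask" (400x640 bool, what is visible of it).
The state is a dict: "time_s": time; "joint_positions": joint angles; "qvel": joint speeds; "tau": joint torques, N m; "position": TCP position; "tcp_rot": TCP orientation; "force": force on the tool from outside, world axes, zero at the start; "moment": the same for the moment, N m; "opening": opening from 0.0 (shut) to 1.0 (fully open); "grasp_force": force on a finger pad.
Only numpy, scipy, OpenCV 4.12 (cv2) and the standard library are available. Lean on these libraries where they do the work, as an engineer would, in place of code of your own. Each camera call takes 0.05 s, during which the arm holds its last target. There are 200 camera calls.

TASK

Put the bunch of keys into the open green canister, then swing its hinged lid down fully shut, and only then screw the cap clockwise by its orange grip bar until it is fully tight. Leave the dish, the remote control and the nail clipper where they are.

Things in the scene. Friction and masses are not known exactly. Their poses are not given: they have to be found in the camera images.
- jar: green steel canister, round, outer diameter 110 mm, 85 mm high, wall 5 mm, inner diameter 100 mm, inner floor 6 mm up; stuck fast to the console. Origin: centre of its underside; z up; +x points to the lid hinge on its rim
- jar_mouth (a point): centre of the canister's mouth, at rim height (85 mm), axes as the canister
- lid_hinge (a point): middle of the lid's hinge line, fixed on the canister 64 mm from its axis along its +x and 89 mm above the console; the hinge line runs along the canister's y axis
- lid (a joint): angle of the lid (rad): 0 = fully shut, level on the rim; pi/2 = upright; up to 2.2 (leaning back). Stiff hinge (about 0.13 N m): it stays where it is left. The lid is a steel collar disc, diameter 114 mm, centre 64 mm from the hinge line, outer face 5 mm above that line when shut; the black screw cap sits captive on that face. Fully open its free edge is 190 mm up
- cap (a joint): turn of the captive screw cap in its collar (rad): 0 = fully tight (hard stop), grows anticlockwise seen from above as it is unscrewed, at most 2.7. Tightening is clockwise from above; the fine thread does not change its height noticeably. About 0.1 N m to turn; it stays where it is left
- cap_grip (a point): top centre of the orange grip bar on the cap's axis. The bar is 60 mm long (this x), 16 mm wide (y) and stands 24 mm above the black cap disc (diameter 100 mm, 14 mm thick). With the lid shut it is 133 mm above the console. z: the cap's axis, outward; x lies at the angle of joint cap from the canister's x
- keys: rigid bunch of keys lying flat, 80 mm long along x, 30 mm wide: a red plastic fob towards -x, a ring and two aluminium keys towards +x. Origin: centre of its underside; z up. 0.05 to 0.1 kg
- keys_fob (a point): centre of the red fob of the keys, which is 40 mm long (x), 24 mm wide (y) and 14 mm thick; axes as the keys
- dish: bystander: dark blue ceramic dish, 110 mm across, 35 mm high; origin: centre of its underside
- remote: bystander: grey remote control, 160 x 45 x 18 mm, long along x; origin: centre of its underside
- clipper: bystander: steel nail clipper, 66 x 14 x 12 mm, long along x; origin: centre of its underside
Not all that is in view belongs to the job. There is more than one size of the keys; the one meant has the size given above.

How it is judged:
By the outcome, as a careful person would: the job done as asked, in the order asked, and still so for the second after the job is handed in, with the robot touching nothing.
It also fails if it takes over 72 s, if anything falls off the work surface, if the arm or the gripper's body presses on something with over 40 N, if the wrist force passes 120 N, or if a joint passes its speed limit or range.

## Working session

There is one attempt and no reset: what is moved stays moved. The work goes in short steps, Python scripts to look and compute and a tool call to move; the robot and the scene stay as the last step left them, time stands still between calls to the robot, and variables do not carry over. Pictures are saved under pics/ and viewed, at most 10 in all, crops included, and the job is handed in when it is done.

Besides the shell and the picture viewer there is one more tool, called as a command line: name --argument value ..., lists and objects as JSON in quotes. move_arm: Moves the arm, as the interface text tells. Its arguments: {"type":"object","properties":{"increments":{"type":"array"}},"required":["increments"]}

```bash
ls; mkdir -p pics
cat > h.py <<'E'
import numpy as np, cv2
from rig import bot
def world(name, st=None):
    m=bot.camera_model(name)
    if name=='wrist':
        T=np.array(m['tool_from_camera']); W=np.eye(4); W[:3,:3]=st['tcp_rot']; W[:3,3]=st['position']; return W@T, np.array(m['intrinsics'])
    R=cv2.Rodrigues(np.array(m['rvec'],float))[0]; W=np.eye(4); W[:3,:3]=R.T; W[:3,3]=-R.T@np.array(m['tvec'],float).ravel(); return W,np.array(m['intrinsics'])
def cloud(d,W,K):
    v,u=np.mgrid[:d.shape[0],:d.shape[1]]
    p=np.stack([(u-K[0,2])/K[0,0]*d,(v-K[1,2])/K[1,1]*d,d],-1)
    return p@W[:3,:3].T+W[:3,3]
def shot(name,f):
    st=bot.read_state(); im,d=bot.capture(name); cv2.imwrite(f,im[:,:,::-1]); W,K=world(name,st)
    return st,im,d,W,K,cloud(d,W,K)
E
python3 - <<'E'
from h import *
print(bot.read_state())
for n in ['side','top']:
    st,im,d,W,K,P=shot(n,f'pics/{n}0.png'); np.save(n+'P.npy',P)
    print(n,W[:3,3],K[0,0])
    for l in ['jar','lid','cap_grip','keys','keys_fob','dish','remote','clipper']:
        for r in bot.spot_in(l,n): print(l,round(r['conf'],2),np.round(W[:3,:3]@r['at']+W[:3,3],3), np.round((K@(np.array(r['at'])/r['at'][2]))[:2]))
E
```

```text
pics
{'time_s': 0.0, 'joint_positions': array([ 5.49215371e+01,  3.02791238e+01,  8.21563721e+01, -1.85386890e-03,
        6.76887073e+01, -1.02282960e+01]), 'qvel': array([-0.03368215, -0.01517353,  0.03579085,  0.00551446, -0.10275819,
       -0.05283917]), 'tau': array([ 5.49205542e-04, -4.40044534e+01, -1.76595086e+01,  6.31902739e-02,
        5.81898505e-02, -1.56964766e-04]), 'position': array([0.2621781 , 0.56646734, 0.1887701 ]), 'tcp_rot': array([[-9.07414827e-01,  4.20234269e-01, -1.22130596e-03],
       [ 4.20235893e-01,  9.07413128e-01, -1.79121797e-03],
       [ 3.55497887e-04, -2.13861435e-03, -9.99997650e-01]]), 'force': array([ 0.17644816, -0.8646244 , -0.63753549]), 'moment': array([ 0.03488317,  0.02490684, -0.00089208]), 'grasp_force': 0.0, 'opening': 0.999608722771818}
side [ 0.12918506 -0.82957428  0.73079523] 506.44785053352956
jar 0.98 [0.443 0.086 0.078] [215. 184.]
jar 0.74 [0.407 0.106 0.163] [192. 152.]
lid 0.73 [0.399 0.101 0.162] [189. 154.]
cap_grip 0.58 [0.402 0.106 0.156] [190. 155.]
keys 0.94 [ 0.594 -0.102  0.013] [316. 229.]
keys 0.9 [ 0.436 -0.24  
[... 440 characters left out ...]
.]
top [ 0.43813033 -0.14041007  1.22293669] 504.7083728499901
jar 0.73 [0.446 0.095 0.088] [203. 272.]
jar 0.73 [0.409 0.121 0.175] [180. 289.]
lid 0.69 [0.412 0.119 0.176] [181. 288.]
cap_grip 0.95 [0.412 0.116 0.167] [184. 288.]
keys 0.7 [ 0.439 -0.235  0.016] [349. 277.]
keys 0.67 [ 0.562 -0.239  0.008] [351. 226.]
keys 0.63 [ 0.6   -0.108  0.015] [297. 209.]
keys_fob 0.98 [ 0.601 -0.11   0.019] [298. 208.]
keys_fob 0.73 [ 0.437 -0.236  0.013] [349. 278.]
keys_fob 0.59 [ 0.698 -0.349  0.023] [397. 171.]
keys_fob 0.5 [ 0.563 -0.239  0.015] [351. 225.]
dish 0.55 [ 0.776 -0.069  0.017] [283. 138.]
remote 0.98 [ 0.698 -0.348  0.022] [397. 171.]
clipper 0.57 [ 0.492 -0.423  0.01 ] [427. 257.]
```

Run:
```python
import cv2,numpy as np
t=cv2.imread('pics/top0.png'); s=cv2.imread('pics/side0.png')
c=cv2.resize(t[185:310,130:400],None,fx=2.9,fy=2.9,interpolation=cv2.INTER_CUBIC)
cv2.imwrite('pics/c0.png',c)
from h import *
P=np.load('topP.npy'); st=bot.read_state()
W,K=world('top')
bot.capture('top')
for l in ['keys','keys_fob']:
  for r in bot.trace(l,'top'):
    m=r['mask']; q=P[m][:, :2]
    if len(q)<20: continue
    (c,sz,a)=cv2.minAreaRect((q*1000).astype(np.float32)); print(l,round(r['conf'],2),np.round(c),np.round(sz),round(a), P[m][:,2].max().round(3))
```

```text
keys 0.8 [ 442. -220.] [143.  71.] 66 1.223
keys 0.72 [ 546. -108.] [ 80. 211.] 86 1.223
keys 0.66 [ 521. -180.] [ 77. 167.] 40 1.223
keys_fob 0.79 [ 521. -180.] [ 78. 167.] 39 1.223
keys_fob 0.76 [ 547. -108.] [ 76. 214.] 87 1.223
keys_fob 0.55 [ 441. -220.] [143.  70.] 66 1.223
```

View pics/c0.png

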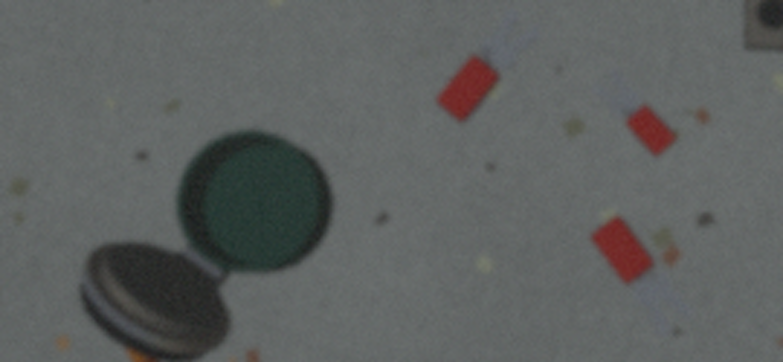

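View pics/side0.png

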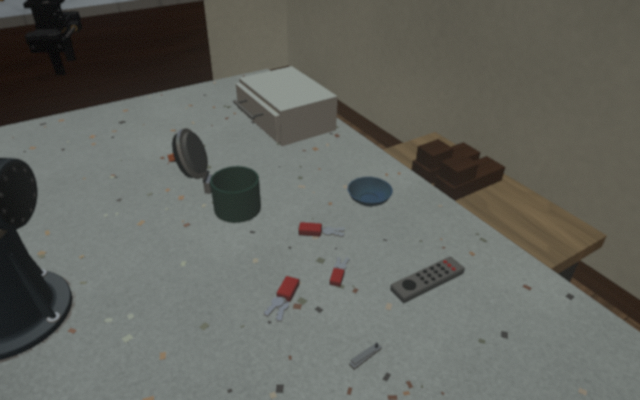

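Run:
```python
from h import *
for n in ['top','side']:
    im=cv2.imread(f'pics/{n}0.png').astype(int); P=np.load(n+'P.npy'); W,K=world(n)
    b,g,r=im[...,0],im[...,1],im[...,2]; m=((r-np.maximum(b,g))>35).astype(np.uint8)
    k,lab,stt,c=cv2.connectedComponentsWithStats(m)
    v,u=np.mgrid[:400,:640]
    dr=np.stack([(u-K[0,2])/K[0,0],(v-K[1,2])/K[1,1],np.ones_like(u)],-1)@W[:3,:3].T
    Q=W[:3,3]+dr*((0.014-W[2,3])/dr[...,2])[...,None]
    for i in range(1,k):
        if stt[i,4]<30: continue
        q=Q[lab==i][:,:2]*1000; cc,sz,a=cv2.minAreaRect(q.astype(np.float32))
        z=P[lab==i][:,2]; z=z[z<.3]
        print(n,c[i].round(),stt[i,4],np.round(cc),np.round(sz),round(a),'z',np.median(z).round(4))
P=np.load('topP.npy'); 
w=(np.abs(P[...,0]-.44)<.15)&(np.abs(P[...,1]-.1)<.15)&(P[...,2]>.07)&(P[...,2]<.3)
p=P[w]; 
rim=p[(p[:,2]>.08)&(p[:,2]<.088)]; print(len(rim)); (c,r)=cv2.minEnclosingCircle((rim[:,:2]*1000).astype(np.float32)); print(c,r)
im=cv2.imread('pics/top0.png')
# canister floor
w=(np.hypot(P[...,0]-.447,P[...,1]-.092)<.07)
for lo,hi in [(-.005,.003),(.003,.012),(.012,.03),(.03,.07),(.07,.08),(.08,.09),(.09,.12)]:
    q=P[w&(P[...,2]>lo)&(P[...,2]<=hi)]; print(lo,len(q),q.mean(0).round(3) if len(q) else '')
# lid: plane fit from both clouds
for n in ['top','side']:
    P=np.load(n+'P.npy'); w=(np.abs(P[...,0]-.40)<.12)&(np.abs(P[...,1]-.12)<.12)&(P[...,2]>.105)&(P[...,2]<.25)
    q=P[w]; c=q.mean(0); U,S,V=np.linalg.svd(q-c); print(n,len(q),c.round(3),V[2].round(3),q.min(0).round(3),q.max(0).round(3))
```

```text
top [291. 215.] 230 [586. -93.] [28. 48.] 52 z 0.0178
top [354. 230.] 139 [ 553. -246.] [36. 22.] 46 z 0.014
top [344. 271.] 242 [ 455. -223.] [48. 28.] 38 z 0.0179
side [310. 227.] 197 [584. -89.] [32. 48.] 52 z 0.019
side [336. 275.] 158 [ 550. -245.] [41. 21.] 44 z 0.015
side [287. 287.] 282 [ 454. -220.] [51. 28.] 38 z 0.0189
383
(481.7797546386719, 71.65177917480469) 58.745941162109375
-0.005 727 [ 0.427  0.08  -0.   ]
0.003 974 [0.472 0.078 0.006]
0.012 74 [0.471 0.098 0.021]
0.03 170 [0.468 0.096 0.051]
0.07 54 [0.464 0.095 0.075]
0.08 241 [0.453 0.09  0.085]
0.09 58 [0.432 0.1   0.111]
top 1642 [0.409 0.116 0.169] [-0.67   0.526 -0.524] [0.363 0.069 0.109] [0.451 0.17  0.206]
side 1389 [0.401 0.107 0.161] [-0.609  0.659 -0.441] [0.36  0.071 0.105] [0.45  0.168 0.205]
```

```bash
cat >> h.py <<'E'
def jarfit(P,zlo=.081,zhi=.0885,r=.0525,c0=(.455,.085)):
    from scipy.optimize import least_squares
    w=(np.hypot(P[...,0]-c0[0],P[...,1]-c0[1])<.075)&(P[...,2]>zlo)&(P[...,2]<zhi)
    q=P[w][:,:2]
    s=least_squares(lambda c:np.hypot(q[:,0]-c[0],q[:,1]-c[1])-r,c0,loss='soft_l1',f_scale=.002)
    e=np.abs(s.fun)<.006
    return s.x,len(q),e.mean(),np.sqrt(np.mean(s.fun**2))
E
python3 - <<'E'
from h import *
for n in ['top','side']: print(n,jarfit(np.load(n+'P.npy')))
st=bot.read_state(); print(np.array(bot.camera_model('wrist')['tool_from_camera']).round(3))
# delta for pre-keys pose
R=st['tcp_rot']; print(np.degrees(np.arctan2(R[1,0],R[0,0])))
for tgt in [(.552,-.246,.20)]:
    d=R.T@(np.array(tgt)-st['position']); print(d*1000)
E
```

```text
top (array([0.48388606, 0.07007508]), 270, np.float64(0.9518518518518518), np.float64(0.00275366941548837))
side (array([0.48153901, 0.07315035]), 297, np.float64(0.9326599326599326), np.float64(0.0033756915153156444))
[[ 0.001 -0.958 -0.286  0.079]
 [ 1.     0.     0.001  0.001]
 [-0.001 -0.286  0.958 -0.195]
 [ 0.     0.     0.     1.   ]]
155.1444097783962
[-604.32638376 -616.16439793  -10.24885636]
```

move_arm --increments '[{"xyz": [0,0,-24],"roll": 0.12,"grip": 100},{"xyz": [0,0,-24],"roll": 0.12,"grip": 100},{"xyz": [0,0,-24],"roll": 0.12,"grip": 100},{"xyz": [0,0,-24],"roll": 0.12,"grip": 100},{"xyz": [0,0,-24],"roll": 0.12,"grip": 100}]'

```text
time_s: 1.47
position: [0.2625, 0.5669, 0.3109]
tcp_rot: [[-0.506, 0.862, -0.0], [0.862, 0.506, -0.0], [-0.0, -0.0, -1.0]]
force: [-0.4, 0.7, 0.4]
opening: 0.999
grasp_force: 0.0
```

move_arm --increments '[{"xyz": [-41,-6,0],"roll": 0,"grip": 100},{"xyz": [-41,-6,0],"roll": 0,"grip": 100},{"xyz": [-41,-6,0],"roll": 0,"grip": 100},{"xyz": [-41,-6,0],"roll": 0,"grip": 100},{"xyz": [-41,-6,0],"roll": 0,"grip": 100}]'

```text
time_s: 1.88
position: [0.3419, 0.3739, 0.3099]
tcp_rot: [[-0.512, 0.859, 0.001], [0.859, 0.512, 0.0], [-0.0, 0.001, -1.0]]
force: [1.0, 0.1, 0.0]
opening: 1.006
grasp_force: 0.0
```

move_arm --increments '[{"xyz": [-41,-6,0],"roll": 0,"grip": 100},{"xyz": [-41,-6,0],"roll": 0,"grip": 100},{"xyz": [-41,-6,0],"roll": 0,"grip": 100},{"xyz": [-41,-6,0],"roll": 0,"grip": 100},{"xyz": [-41,-6,0],"roll": 0,"grip": 100}]'

```text
time_s: 2.3
position: [0.4211, 0.1823, 0.3101]
tcp_rot: [[-0.512, 0.859, 0.001], [0.859, 0.512, 0.0], [-0.0, 0.001, -1.0]]
force: [0.7, 1.2, 0.4]
opening: 1.001
grasp_force: 0.0
```

move_arm --increments '[{"xyz": [-41,-6,0],"roll": 0,"grip": 100},{"xyz": [-41,-6,0],"roll": 0,"grip": 100},{"xyz": [-41,-6,0],"roll": 0,"grip": 100},{"xyz": [-41,-6,0],"roll": 0,"grip": 100},{"xyz": [0,0,0],"roll": 0,"grip": 100}]'

```text
time_s: 2.72
position: [0.4878, 0.024, 0.31]
tcp_rot: [[-0.505, 0.863, 0.004], [0.863, 0.505, -0.004], [-0.006, 0.001, -1.0]]
force: [-0.4, -0.2, 0.8]
opening: 0.996
grasp_force: 0.0
```

Run:
```python
from h import *
st,im,d,W,K,P=shot('wrist','pics/w1.png'); np.save('w1.npy',P); print(st['position'],K[0,0])
print(jarfit(P,c0=(.483,.071)))
for l in ['jar','lid','cap_grip']:
    for r in bot.spot_in(l,'wrist'): print(l,round(r['conf'],2),np.round(W[:3,:3]@r['at']+W[:3,3],3), np.round((K@(np.array(r['at'])/r['at'][2]))[:2]))
q=P[(np.abs(P[...,0]-.40)<.12)&(np.abs(P[...,1]-.12)<.12)&(P[...,2]>.105)&(P[...,2]<.24)]
if len(q)>50:
    c=q.mean(0); V=np.linalg.svd(q-c,full_matrices=False)[2]; print(len(q),c,V[2],q.min(0),q.max(0))
```

```text
[0.48775934 0.0239524  0.31001763] 318.20878743801313
(array([0.48554365, 0.07299928]), 1175, np.float64(0.9676595744680851), np.float64(0.002347092992192064))
jar 0.82 [0.434 0.103 0.136] [310.  89.]
lid 0.74 [0.411 0.126 0.19 ] [299.  49.]
cap_grip 0.72 [0.414 0.122 0.171] [301.  58.]
7014 [0.41109777 0.12349993 0.17327468] [ 0.6906947  -0.48490576  0.53647668] [0.3625661  0.07096432 0.11006792] [0.45285355 0.17363871 0.20462344]
```

View pics/w1.png

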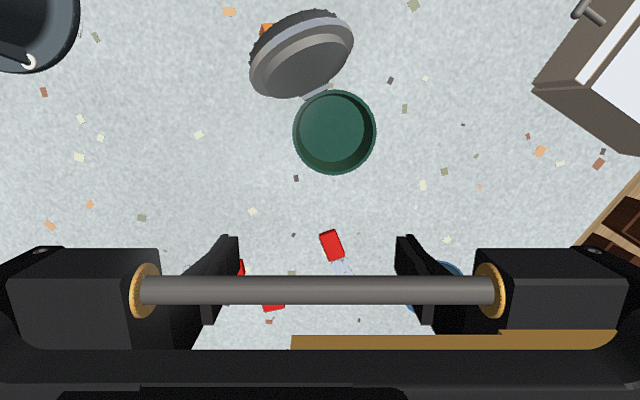

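move_arm --increments '[{"xyz": [-35,-18,0],"roll": 0,"grip": 100},{"xyz": [-35,-18,0],"roll": 0,"grip": 100},{"xyz": [-36,-19,0],"roll": 0,"grip": 100},{"xyz": [-36,-19,0],"roll": 0,"grip": 100},{"xyz": [-36,-19,0],"roll": 0,"grip": 100}]'

```text
time_s: 3.33
position: [0.4952, -0.1688, 0.3101]
tcp_rot: [[-0.515, 0.857, 0.0], [0.857, 0.515, 0.0], [0.0, 0.0, -1.0]]
force: [0.6, -0.1, 0.3]
opening: 1.001
grasp_force: 0.0
```

move_arm --increments '[{"xyz": [-35,-18,0],"roll": 0,"grip": 100},{"xyz": [-35,-18,0],"roll": 0,"grip": 100},{"xyz": [-35,-19,0],"roll": 0,"grip": 100},{"xyz": [0,0,10],"roll": 0.12,"grip": 100},{"xyz": [0,0,10],"roll": 0.12,"grip": 100}]'

```text
time_s: 3.75
position: [0.5026, -0.2886, 0.2898]
tcp_rot: [[-0.287, 0.958, 0.001], [0.958, 0.287, -0.001], [-0.001, 0.001, -1.0]]
force: [0.3, 1.0, 0.1]
opening: 1.004
grasp_force: 0.0
```

move_arm --increments '[{"xyz": [0,0,10],"roll": 0.12,"grip": 100},{"xyz": [0,0,10],"roll": 0.12,"grip": 100},{"xyz": [0,0,10],"roll": 0.12,"grip": 100},{"xyz": [0,0,10],"roll": 0.12,"grip": 100},{"xyz": [0,0,10],"roll": 0.12,"grip": 100}]'

```text
time_s: 4.17
position: [0.5024, -0.2854, 0.2395]
tcp_rot: [[0.301, 0.954, -0.0], [0.954, -0.301, 0.001], [0.0, -0.0, -1.0]]
force: [-0.8, 0.3, -0.1]
opening: 0.998
grasp_force: 0.0
```

move_arm --increments '[{"xyz": [0,0,10],"roll": 0.12,"grip": 100},{"xyz": [0,0,10],"roll": 0.12,"grip": 100},{"xyz": [0,0,10],"roll": 0.12,"grip": 100},{"xyz": [0,0,10],"roll": 0.12,"grip": 100},{"xyz": [0,0,0],"roll": 0,"grip": 100}]'

```text
time_s: 4.58
position: [0.5012, -0.2846, 0.198]
tcp_rot: [[0.705, 0.71, -0.003], [0.71, -0.705, 0.003], [-0.0, -0.005, -1.0]]
force: [-0.3, 0.2, -0.3]
opening: 1.003
grasp_force: 0.0
```

```bash
cat > red.py <<'E'
from h import *
import sys
st,im,d,W,K,P=shot('wrist',f'pics/{sys.argv[1]}.png'); np.save(sys.argv[1]+'.npy',P); print(st['position'],st['tcp_rot'].round(3).tolist())
im=im.astype(int); m=((im[...,0]-np.maximum(im[...,1],im[...,2]))>60).astype(np.uint8)
k,lab,stt,c=cv2.connectedComponentsWithStats(m)
for i in range(1,k):
    if stt[i,4]<150: continue
    q=P[lab==i]; q=q[(q[:,2]<.05)&(q[:,2]>.011)]
    if len(q)<80: continue
    cc,sz,a=cv2.minAreaRect((q[:,:2]*1000).astype(np.float32)); print(c[i].round(),stt[i,4],np.round(cc,1),np.round(sz,1),round(a,1),'z',np.median(q[:,2]).round(4))
E
python3 red.py w2
```

```text
[ 0.50115987 -0.28456171  0.19795015] [[0.705, 0.71, -0.003], [0.71, -0.705, 0.003], [-0.0, -0.005, -1.0]]
[240.   2.] 195 [ 576.3 -101.8] [ 5.4 46.9] 47.1 z 0.0173
[326. 117.] 690 [ 554.8 -244. ] [38.1 23. ] 45.1 z 0.0138
[253. 163.] 985 [ 455.6 -221. ] [49.6 28.8] 38.9 z 0.0176
```

View pics/w2.png

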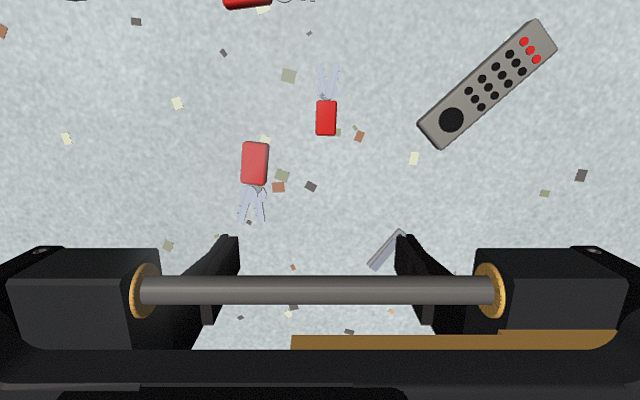

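move_arm --increments '[{"xyz": [17,2,30],"roll": 0,"grip": 50},{"xyz": [17,3,30],"roll": 0,"grip": 50},{"xyz": [17,2,30],"roll": 0,"grip": 50},{"xyz": [16,2,20],"roll": 0,"grip": 50},{"xyz": [0,0,20],"roll": 0,"grip": 50}]'

```text
time_s: 5.05
position: [0.5582, -0.244, 0.0693]
tcp_rot: [[0.7, 0.714, 0.002], [0.714, -0.7, -0.0], [0.002, 0.002, -1.0]]
force: [0.2, -0.2, 0.7]
opening: 0.707
grasp_force: 0.0
```

```bash
python3 red.py w3
```

```text
[ 0.55816361 -0.24400369  0.06932066] [[0.7, 0.714, 0.002], [0.714, -0.7, -0.0], [0.002, 0.002, -1.0]]
[194.  33.] 3366 [586. -92.] [30.8 50.3] 52.4 z 0.0177
[314. 207.] 1301 [ 554.4 -244.4] [39.4 23.3] 44.8 z 0.0137
[215. 252.] 999 [ 466.  -215.8] [31.7 29.3] 49.4 z 0.0174
```

move_arm --increments '[{"xyz": [-2,-3,20],"roll": 0,"grip": 50},{"xyz": [0,0,20],"roll": 0,"grip": 50},{"xyz": [0,0,15],"roll": 0,"grip": 50},{"xyz": [0,0,9],"roll": 0,"grip": 50},{"xyz": [0,0,0],"roll": 0,"grip": 50}]'

```text
time_s: 5.52
position: [0.5513, -0.2452, 0.005]
tcp_rot: [[0.704, 0.71, -0.002], [0.71, -0.704, 0.001], [-0.0, -0.002, -1.0]]
force: [-0.4, -1.0, 0.4]
opening: 0.5
grasp_force: 0.0
```

move_arm --increments '[{"xyz": [0,0,0],"roll": 0,"grip": 0},{"xyz": [0,0,0],"roll": 0,"grip": 0},{"xyz": [0,0,0],"roll": 0,"grip": 0},{"xyz": [0,0,0],"roll": 0,"grip": 0},{"xyz": [0,0,0],"roll": 0,"grip": 0}]'

```text
time_s: 5.93
position: [0.5523, -0.2465, 0.0066]
tcp_rot: [[0.705, 0.709, 0.001], [0.709, -0.705, -0.001], [0.0, 0.001, -1.0]]
force: [1.5, 0.1, 0.1]
opening: 0.209
grasp_force: 0.0
```

move_arm --increments '[{"xyz": [0,0,0],"roll": 0,"grip": 0},{"xyz": [0,0,0],"roll": 0,"grip": 0}]'

```text
time_s: 6.1
position: [0.5519, -0.2462, 0.006]
tcp_rot: [[0.705, 0.709, 0.0], [0.709, -0.705, -0.0], [0.0, 0.0, -1.0]]
force: [0.6, -0.3, 0.3]
opening: 0.061
grasp_force: 0.0
```

```bash
python3 red.py w4
```

```text
[ 0.55192094 -0.24622584  0.00603488] [[0.705, 0.709, 0.0], [0.709, -0.705, -0.0], [0.0, 0.0, -1.0]]
[152.  14.] 2817 [579.4 -99.2] [15.2 51.6] 45.9 z 0.0176
[318. 221.] 1610 [ 554.8 -244.2] [38.7 23.1] 44.2 z 0.0137
[173. 320.] 269 [ 440.4 -219.8] [24.7  7. ] 40.5 z 0.0175
```

View pics/w4.png

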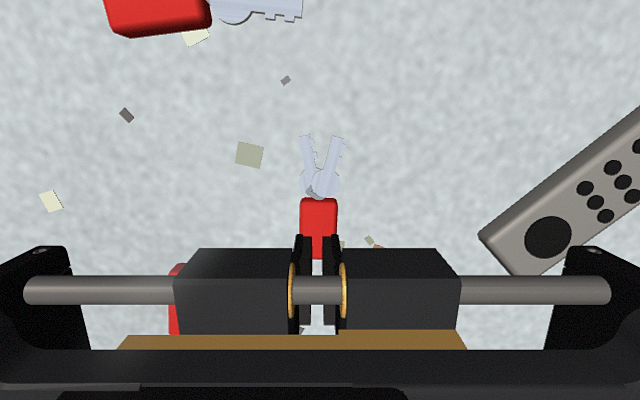

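Run:
```python
from h import *
P=np.load('w4.npy'); st=bot.read_state(); R=st['tcp_rot']
q=(P-st['position'])@R  # tool coords
for r in range(225,335,8):
    print(r,[tuple((q[r,c]*1000).round().astype(int)) for c in (296,305,309,317,325,330,340)], round(P[r,305,2],3))
```

```text
225 [(np.int64(2), np.int64(-14), np.int64(7)), (np.int64(7), np.int64(-8), np.int64(-8)), (np.int64(7), np.int64(-5), np.int64(-7)), (np.int64(7), np.int64(0), np.int64(-8)), (np.int64(7), np.int64(5), np.int64(-8)), (np.int64(7), np.int64(8), np.int64(-8)), (np.int64(2), np.int64(16), np.int64(6))] 0.014
233 [(np.int64(-3), np.int64(-14), np.int64(5)), (np.int64(2), np.int64(-8), np.int64(-9)), (np.int64(2), np.int64(-5), np.int64(-8)), (np.int64(2), np.int64(0), np.int64(-8)), (np.int64(2), np.int64(5), np.int64(-7)), (np.int64(2), np.int64(8), np.int64(-7)), (np.int64(-4), np.int64(16), np.int64(6))] 0.015
241 [(np.int64(12), np.int64(-11), np.int64(-44)), (np.int64(10), np.int64(-6), np.int64(-39)), (np.int64(10), np.int64(-4), np.int64(-39)), (np.int64(-3), np.int64(0), np.int64(-8)), (np.int64(10), np.int64(4), np.int64(-39)), (np.int64(10), np.int64(7), np.int64(-39)), (np.int64(-9), np.int64(16), np.int64(6))] 0.045
249 [(np.int64(11), np.int64(-10), np.int64(-51)), (np.int64(10), np.int64(-6), np.int64(-48)), (np.int64(10), np.int64(-4), np.int64(-49)), (np.int64(-9), np.in
[... 2694 characters left out ...]
64(-83)), (np.int64(23), np.int64(6), np.int64(-118))] 0.089
321 [(np.int64(4), np.int64(-8), np.int64(-97)), (np.int64(-7), np.int64(-5), np.int64(-82)), (np.int64(-8), np.int64(-3), np.int64(-81)), (np.int64(-74), np.int64(0), np.int64(6)), (np.int64(-7), np.int64(3), np.int64(-82)), (np.int64(-7), np.int64(5), np.int64(-83)), (np.int64(14), np.int64(7), np.int64(-110))] 0.088
329 [(np.int64(1), np.int64(-8), np.int64(-98)), (np.int64(-81), np.int64(-9), np.int64(7)), (np.int64(-81), np.int64(-6), np.int64(6)), (np.int64(-81), np.int64(0), np.int64(7)), (np.int64(-81), np.int64(6), np.int64(6)), (np.int64(-81), np.int64(10), np.int64(6)), (np.int64(12), np.int64(7), np.int64(-110))] -0.001
```

move_arm --increments '[{"xyz": [0,0,0],"roll": 0,"grip": 0}]'

```text
time_s: 6.23
position: [0.5518, -0.2461, 0.0058]
tcp_rot: [[0.705, 0.709, 0.0], [0.709, -0.705, -0.0], [-0.0, 0.0, -1.0]]
force: [0.2, -0.8, 0.4]
opening: 0.021
grasp_force: 0.0
```

Run:
```python
from h import *
P=np.load('w4.npy'); st=bot.read_state(); q=((P-st['position'])@st['tcp_rot'])*1000
for c in (303,307,327,332):
    print(c,[(r,*q[r,c].round(1)) for r in range(233,243)])
for n in ['w1','w2','w3']:
    pass
```

```text
303 [(233, np.float64(1.6), np.float64(-8.8), np.float64(-7.0)), (234, np.float64(1.0), np.float64(-8.9), np.float64(-7.2)), (235, np.float64(1.0), np.float64(-8.8), np.float64(-8.8)), (236, np.float64(0.1), np.float64(-8.8), np.float64(-8.3)), (237, np.float64(10.3), np.float64(-7.7), np.float64(-33.7)), (238, np.float64(10.6), np.float64(-7.6), np.float64(-35.9)), (239, np.float64(10.3), np.float64(-7.6), np.float64(-36.5)), (240, np.float64(10.2), np.float64(-7.5), np.float64(-37.6)), (241, np.float64(10.6), np.float64(-7.4), np.float64(-39.9)), (242, np.float64(10.4), np.float64(-7.4), np.float64(-40.6))]
307 [(233, np.float64(2.2), np.float64(-6.3), np.float64(-8.4)), (234, np.float64(1.5), np.float64(-6.3), np.float64(-8.4)), (235, np.float64(0.5), np.float64(-6.3), np.float64(-7.5)), (236, np.float64(0.0), np.float64(-6.3), np.float64(-8.1)), (237, np.float64(10.5), np.float64(-5.5), np.float64(-34.2)), (238, np.float64(10.6), np.float64(-5.4), np.float64(-35.9)), (239, np.float64(10.3), np.float64(-5.4), np.float64(-36.6)), (240, np.float64(10.9), np.float64(-5.3), np.float64
[... 654 characters left out ...]
(5.3), np.float64(-38.5)), (242, np.float64(10.1), np.float64(5.3), np.float64(-39.9))]
332 [(233, np.float64(2.0), np.float64(9.5), np.float64(-8.0)), (234, np.float64(12.0), np.float64(8.2), np.float64(-33.6)), (235, np.float64(12.0), np.float64(8.1), np.float64(-34.9)), (236, np.float64(12.0), np.float64(8.1), np.float64(-36.3)), (237, np.float64(11.7), np.float64(8.0), np.float64(-37.1)), (238, np.float64(12.1), np.float64(7.9), np.float64(-39.4)), (239, np.float64(11.3), np.float64(8.0), np.float64(-38.8)), (240, np.float64(12.1), np.float64(7.8), np.float64(-42.1)), (241, np.float64(11.0), np.float64(7.9), np.float64(-40.8)), (242, np.float64(11.1), np.float64(7.8), np.float64(-42.4))]
```

move_arm --increments '[{"xyz": [0,0,-10],"roll": 0,"grip": 50},{"xyz": [0,0,-10],"roll": 0,"grip": 50},{"xyz": [0,0,0],"roll": 0,"grip": 50},{"xyz": [0,0,0],"roll": 0,"grip": 50},{"xyz": [0,0,0],"roll": 0,"grip": 50}]'

```text
time_s: 6.65
position: [0.552, -0.2462, 0.0262]
tcp_rot: [[0.705, 0.709, 0.001], [0.709, -0.705, -0.0], [0.0, 0.001, -1.0]]
force: [0.3, 0.1, 0.8]
opening: 0.306
grasp_force: 0.0
```

```bash
python3 red.py w5
python3 - <<'E'
from h import *
P=np.load('w5.npy'); st=bot.read_state(); q=((P-st['position'])@st['tcp_rot'])*1000
w=(np.abs(q[...,0])<13)&(np.abs(q[...,1])<40)&(q[...,2]<-12)&(q[...,2]>-80)
print(np.sort(q[w][:,2])[-30:].round(1), st['opening'])
w=(q[...,2]>-60)&w; print(np.percentile(q[w],[2,50,98],axis=0).round(1))
E
```

```text
[ 0.55199901 -0.24622582  0.02622807] [[0.705, 0.709, 0.001], [0.709, -0.705, -0.0], [0.0, 0.001, -1.0]]
[169.  18.] 3272 [581.4 -97. ] [21.  51.4] 46.2 z 0.0177
[317. 218.] 1842 [ 554.5 -244.2] [39.5 23.4] 43.9 z 0.0137
[-33.9 -33.9 -33.8 -33.8 -33.7 -33.7 -33.7 -33.6 -33.5 -33.5 -33.4 -33.4
 -33.4 -33.4 -33.4 -33.3 -33.3 -33.3 -33.2 -33.1 -33.1 -33.1 -33.  -33.
 -32.8 -32.8 -32.8 -32.4 -32.3 -32.2] 0.355857279972259
[[ -4.2 -22.2 -59.4]
 [ 10.4 -13.6 -48.2]
 [ 12.3  21.8 -33.7]]
```

move_arm --increments '[{"xyz": [3,0,0],"roll": 0,"grip": 50},{"xyz": [0,0,5],"roll": 0,"grip": 50},{"xyz": [0,0,15],"roll": 0,"grip": 50},{"xyz": [0,0,12],"roll": 0,"grip": 50},{"xyz": [0,0,0],"roll": 0,"grip": 50}]'

```text
time_s: 7.12
position: [0.5519, -0.2426, -0.0092]
tcp_rot: [[0.705, 0.709, -0.005], [0.709, -0.705, 0.003], [-0.001, -0.006, -1.0]]
force: [-1.3, 0.2, 0.3]
opening: 0.496
grasp_force: 0.0
```

move_arm --increments '[{"xyz": [0,0,10],"roll": 0,"grip": 50},{"xyz": [0,0,7],"roll": 0,"grip": 50},{"xyz": [0,0,5],"roll": 0,"grip": 50},{"xyz": [0,0,0],"roll": 0,"grip": 50}]'

```text
time_s: 7.45
position: [0.5532, -0.2435, -0.0296]
tcp_rot: [[0.705, 0.709, -0.002], [0.709, -0.705, 0.001], [-0.0, -0.002, -1.0]]
force: [-0.4, -0.3, -0.9]
opening: 0.502
grasp_force: 0.0
```

move_arm --increments '[{"xyz": [0,0,0],"roll": 0,"grip": 0},{"xyz": [0,0,0],"roll": 0,"grip": 0},{"xyz": [0,0,0],"roll": 0,"grip": 0},{"xyz": [0,0,0],"roll": 0,"grip": 0},{"xyz": [0,0,0],"roll": 0,"grip": 0}]'

```text
time_s: 7.87
position: [0.5543, -0.2442, -0.0278]
tcp_rot: [[0.705, 0.709, 0.001], [0.709, -0.705, -0.001], [0.0, 0.001, -1.0]]
force: [0.2, 0.9, 0.4]
opening: 0.27
grasp_force: 29.8
```

move_arm --increments '[{"xyz": [0,0,-10],"roll": 0,"grip": 0},{"xyz": [0,0,-15],"roll": 0,"grip": 0},{"xyz": [0,0,-15],"roll": 0.1,"grip": 0},{"xyz": [0,0,-15],"roll": 0.12,"grip": 0},{"xyz": [0,0,-15],"roll": 0.12,"grip": 0}]'

```text
time_s: 8.28
position: [0.5538, -0.2439, 0.0431]
tcp_rot: [[0.904, 0.428, -0.0], [0.428, -0.904, -0.0], [-0.0, 0.0, -1.0]]
force: [-0.1, 0.1, -0.6]
opening: 0.273
grasp_force: 29.8
```

move_arm --increments '[{"xyz": [0,0,-15],"roll": 0.12,"grip": 0},{"xyz": [0,0,-15],"roll": 0.12,"grip": 0},{"xyz": [0,0,-15],"roll": 0.12,"grip": 0},{"xyz": [0,0,-15],"roll": 0.12,"grip": 0},{"xyz": [0,0,-8],"roll": 0.12,"grip": 0}]'

```text
time_s: 8.7
position: [0.5546, -0.2444, 0.1124]
tcp_rot: [[0.988, -0.157, 0.003], [-0.157, -0.988, -0.002], [0.003, 0.001, -1.0]]
force: [-0.4, 1.3, 0.4]
opening: 0.267
grasp_force: 29.8
```

move_arm --increments '[{"xyz": [0,0,0],"roll": 0.12,"grip": 0},{"xyz": [0,0,0],"roll": 0.12,"grip": 0},{"xyz": [0,0,0],"roll": 0.12,"grip": 0},{"xyz": [0,0,0],"roll": 0.1,"grip": 0},{"xyz": [-20,-17,0],"roll": 0,"grip": 0}]'

```text
time_s: 9.12
position: [0.5499, -0.2233, 0.111]
tcp_rot: [[0.814, -0.58, 0.005], [-0.58, -0.814, -0.005], [0.007, 0.001, -1.0]]
force: [-0.1, -0.7, -0.6]
opening: 0.274
grasp_force: 29.8
```

move_arm --increments '[{"xyz": [-30,-25,0],"roll": 0,"grip": 0},{"xyz": [-30,-25,0],"roll": 0,"grip": 0},{"xyz": [-30,-25,0],"roll": 0,"grip": 0},{"xyz": [-30,-25,0],"roll": 0,"grip": 0},{"xyz": [0,0,0],"roll": 0,"grip": 0}]'

```text
time_s: 9.53
position: [0.5011, -0.0607, 0.1099]
tcp_rot: [[0.821, -0.571, -0.007], [-0.571, -0.821, 0.005], [-0.009, 0.0, -1.0]]
force: [-0.8, -0.7, -2.1]
opening: 0.272
grasp_force: 29.8
```

Run:
```python
from h import *
st=bot.read_state(); R=st['tcp_rot']; print(st['position'],R[:2,:2],st['opening'],st['grasp_force'],st['joint_positions'])
a=np.radians(-34.7); t=np.array([.4855,.073,0])-.02*np.array([np.cos(a),np.sin(a),0])
print((R.T@(t-st['position'])*1000).round(1), np.degrees(np.arctan2(R[1,0],R[0,0])))
```

```text
[ 0.50105467 -0.06071605  0.10987003] [[ 0.82113746 -0.57068335]
 [-0.5706642  -0.82117014]] 0.2718727382207258 29.836080372333527 [-19.69024055  28.10000184 103.33881019   0.14733387  49.04741616
 105.01069718]
[-108.1 -100.9  110.8] -34.79806139101798
```

move_arm --increments '[{"xyz": [-27,-25,0],"roll": 0,"grip": 0},{"xyz": [-27,-25,0],"roll": 0,"grip": 0},{"xyz": [-27,-25,0],"roll": 0,"grip": 0},{"xyz": [-27,-26,0],"roll": 0,"grip": 0},{"xyz": [0,0,0],"roll": 0,"grip": 0}]'

```text
time_s: 9.95
position: [0.4728, 0.0823, 0.1102]
tcp_rot: [[0.822, -0.57, -0.003], [-0.57, -0.822, 0.002], [-0.004, -0.0, -1.0]]
force: [-0.7, -0.0, -0.7]
opening: 0.274
grasp_force: 29.8
```

Run:
```python
from h import *
st,im,d,W,K,P=shot('wrist','pics/w6.png')
R=st['tcp_rot']; print(st['position'])
a=np.radians(-34.7); t=np.array([.4855,.073,0])-.02*np.array([np.cos(a),np.sin(a),0])
print((R.T@(t-st['position'])*1000).round(1)); print(jarfit(P,c0=(.485,.073)))
```

```text
[0.47280155 0.08231832 0.11021968]
[ -3.8   0.4 110.2]
(array([0.48637426, 0.07282649]), 2692, np.float64(1.0), np.float64(0.0015853418025459037))
```

View pics/w6.png

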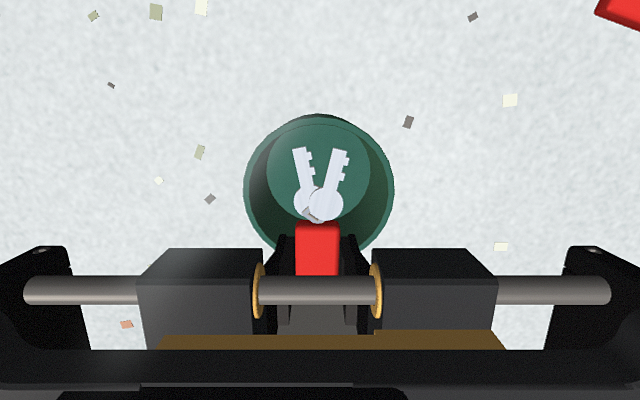

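move_arm --increments '[{"xyz": [-3,0,16],"roll": 0,"grip": 0},{"xyz": [0,0,20],"roll": 0,"grip": 0},{"xyz": [0,0,20],"roll": 0,"grip": 0},{"xyz": [0,0,18],"roll": 0,"grip": 0},{"xyz": [0,0,6],"roll": 0,"grip": 0}]'

```text
time_s: 10.42
position: [0.4732, 0.0776, 0.0282]
tcp_rot: [[0.818, -0.576, -0.003], [-0.576, -0.818, -0.0], [-0.002, 0.002, -1.0]]
force: [-0.8, -0.2, -1.1]
opening: 0.275
grasp_force: 29.8
```

move_arm --increments '[{"xyz": [0,0,0],"roll": 0,"grip": 0},{"xyz": [0,0,0],"roll": 0,"grip": 45},{"xyz": [0,0,0],"roll": 0,"grip": 45},{"xyz": [0,0,0],"roll": 0,"grip": 45},{"xyz": [0,0,0],"roll": 0,"grip": 45}]'

```text
time_s: 10.83
position: [0.4747, 0.0785, 0.0307]
tcp_rot: [[0.818, -0.575, 0.002], [-0.575, -0.818, -0.0], [0.002, -0.001, -1.0]]
force: [0.2, 0.2, 0.9]
opening: 0.427
grasp_force: 0.0
```

move_arm --increments '[{"xyz": [0,0,-20],"roll": 0,"grip": 45},{"xyz": [0,0,-30],"roll": 0,"grip": 45},{"xyz": [0,0,-30],"roll": 0,"grip": 0},{"xyz": [0,0,-30],"roll": 0,"grip": 0},{"xyz": [0,0,-30],"roll": 0,"grip": 0}]'

```text
time_s: 11.25
position: [0.4735, 0.0787, 0.1718]
tcp_rot: [[0.818, -0.575, 0.001], [-0.575, -0.818, -0.0], [0.001, -0.0, -1.0]]
force: [0.8, 0.5, -0.0]
opening: 0.303
grasp_force: 0.0
```

```bash
python3 red.py w7
python3 - <<'E'
from h import *
st=bot.read_state(); print(st['joint_positions'])
P=np.load('w7.npy'); print(jarfit(P,c0=(.486,.073)))
st,im,d,W,K,P=shot('side','pics/s7.png'); np.save('s7.npy',P)
st,im,d,W,K,P=shot('top','pics/t7.png'); np.save('t7.npy',P)
im=im.astype(int); m=((im[...,0]-np.maximum(im[...,1],im[...,2]))>35)
print([np.round(x) for x in cv2.connectedComponentsWithStats(m.astype(np.uint8))[3]])
E
```

```text
[0.47351135 0.07874121 0.17180013] [[0.818, -0.575, 0.001], [-0.575, -0.818, -0.0], [0.001, -0.0, -1.0]]
[393.   8.] 537 [570.7 -79. ] [30.2 13.2] 52.4 z 0.0174
[573.  23.] 2108 [ 454.7 -221.3] [55.1 30.8] 38.2 z 0.0173
[316. 177.] 734 [475.1  80.1] [22.6 40.1] 55.3 z 0.0197
[-3.89817662e+00  2.01776206e+01  1.03199049e+02 -2.85477451e-03
  5.59134417e+01  1.21137727e+02]
(array([0.48596759, 0.07316108]), 2399, np.float64(0.93705710712797), np.float64(0.0027931236971622435))
[array([320., 199.]), array([395., 147.]), array([402., 147.]), array([291., 215.]), array([344., 271.]), array([215., 265.])]
```

move_arm --increments '[{"xyz": [0,0,-18],"roll": 0,"grip": 0},{"xyz": [0,0,-18],"roll": 0,"grip": 0},{"xyz": [-25,0,0],"roll": 0,"grip": 0},{"xyz": [-30,0,0],"roll": 0,"grip": 0},{"xyz": [-30,0,0],"roll": 0,"grip": 0}]'

```text
time_s: 11.82
position: [0.4028, 0.1277, 0.2049]
tcp_rot: [[0.818, -0.576, -0.002], [-0.576, -0.818, 0.0], [-0.001, 0.001, -1.0]]
force: [-0.2, 0.5, -0.3]
opening: 0.006
grasp_force: 0.0
```

move_arm --increments '[{"xyz": [-30,0,0],"roll": 0,"grip": 0},{"xyz": [-25,0,0],"roll": 0,"grip": 0},{"xyz": [-10,0,0],"roll": 0,"grip": 0},{"xyz": [0,0,0],"roll": 0,"grip": 0}]'

```text
time_s: 12.15
position: [0.3481, 0.1655, 0.2049]
tcp_rot: [[0.82, -0.572, -0.003], [-0.572, -0.82, -0.0], [-0.002, 0.002, -1.0]]
force: [0.9, 0.9, 0.1]
opening: 0.006
grasp_force: 0.0
```

```bash
cat > lid.py <<'E'
from h import *
import sys
U=np.array([-.82,.572,0]); H=np.array([.4335,.1097,.089])
def rel(p): d=p-H; return np.stack([d@U,d@np.array([.572,.82,0]),d[...,2]],-1)
st=bot.read_state(); r=rel(st['position']); print('tcp rel u,v,z(mm)',(r*1000).round(1),'tip z',round(st['position'][2]+.033,3),'q',st['joint_positions'].round(1),'F',st['force'].round(1))
for n in sys.argv[1:]:
    st,im,d,W,K,P=shot(n,f'pics/{n}_last.png')
    q=rel(P).reshape(-1,3); c=im.reshape(-1,3).astype(int)
    w=(q[:,0]>-.14)&(q[:,0]<.12)&(np.abs(q[:,1])<.06)&(q[:,2]>.02)&(q[:,2]<.125)
    o=w&(c[:,0]-c[:,2]>60)&(c[:,0]>120)
    print(n,w.sum(),'orange',o.sum(), np.percentile(q[o],[5,50,95],axis=0).round(3).tolist() if o.sum()>10 else '')
    if w.sum()>200 and n!='wrist': print(np.percentile(q[w],[1,50,99],axis=0).round(3).tolist())
E
python3 lid.py side wrist
```

```text
tcp rel u,v,z(mm) [101.9  -3.1 115.9] tip z 0.238 q [  8.7  10.2 112.9   0.   57.1 133.6] F [0.9 0.9 0.1]
side 1373 orange 0 
[[-0.001, -0.058, 0.025], [0.023, -0.027, 0.073], [0.066, 0.04, 0.114]]
wrist 10969 orange 237 [[0.06, -0.028, 0.057], [0.065, -0.019, 0.065], [0.068, -0.007, 0.069]]
```

move_arm --increments '[{"xyz": [0,0,20],"roll": 0,"grip": 0},{"xyz": [0,0,25],"roll": 0,"grip": 0},{"xyz": [0,0,20],"roll": 0,"grip": 0},{"xyz": [0,0,8],"roll": 0,"grip": 0},{"xyz": [0,0,0],"roll": 0,"grip": 0}]'

```text
time_s: 12.67
position: [0.3515, 0.1638, 0.1309]
tcp_rot: [[0.817, -0.576, -0.004], [-0.576, -0.817, -0.001], [-0.002, 0.003, -1.0]]
force: [-0.1, -0.1, 0.6]
opening: 0.003
grasp_force: 0.0
```

move_arm --increments '[{"xyz": [10,0,0],"roll": 0,"grip": 0},{"xyz": [10,0,0],"roll": 0,"grip": 0},{"xyz": [8,0,-3],"roll": 0,"grip": 0},{"xyz": [0,0,0],"roll": 0,"grip": 0}]'

```text
time_s: 13.0
position: [0.3776, 0.1478, 0.1369]
tcp_rot: [[0.817, -0.576, 0.005], [-0.576, -0.817, 0.0], [0.004, -0.003, -1.0]]
force: [0.5, 0.6, 1.4]
opening: 0.007
grasp_force: 0.0
```

```bash
python3 lid.py side wrist
```

```text
tcp rel u,v,z(mm) [67.6 -0.7 47.9] tip z 0.17 q [  5.5  18.7 115.7  -0.   45.3 130.7] F [0.5 0.6 1.4]
side 1507 orange 0 
[[-0.001, -0.058, 0.024], [0.024, -0.023, 0.078], [0.079, 0.039, 0.116]]
wrist 22042 orange 9
```

move_arm --increments '[{"xyz": [10,0,-4],"roll": 0,"grip": 0},{"xyz": [10,0,-4],"roll": 0,"grip": 0},{"xyz": [10,0,-4],"roll": 0,"grip": 0},{"xyz": [0,0,0],"roll": 0,"grip": 0}]'

```text
time_s: 13.43
position: [0.4019, 0.1306, 0.1489]
tcp_rot: [[0.818, -0.575, 0.005], [-0.575, -0.818, -0.0], [0.004, -0.003, -1.0]]
force: [0.4, -0.7, -0.4]
opening: -0.001
grasp_force: 0.0
```

```bash
python3 lid.py side wrist
```

```text
tcp rel u,v,z(mm) [37.8 -0.9 59.9] tip z 0.182 q [  2.8  18.6 112.7  -0.   48.4 128. ] F [ 0.4 -0.7 -0.4]
side 1315 orange 0 
[[-0.008, -0.058, 0.024], [0.006, -0.026, 0.085], [0.05, 0.037, 0.121]]
wrist 16163 orange 154 [[0.026, -0.029, 0.075], [0.04, -0.021, 0.082], [0.043, -0.012, 0.109]]
```

View pics/side_last.png

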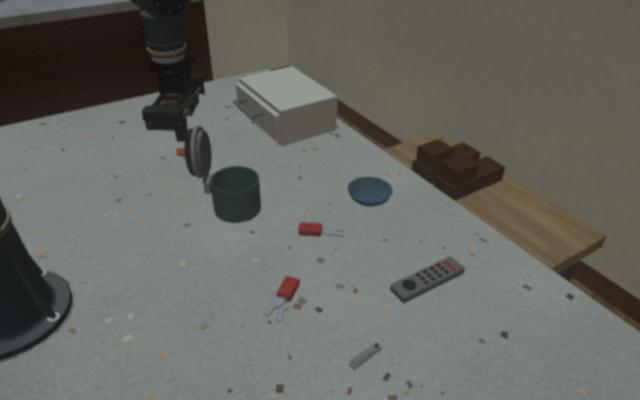

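move_arm --increments '[{"xyz": [12,0,-2],"roll": 0,"grip": 0},{"xyz": [12,0,-1],"roll": 0,"grip": 0},{"xyz": [12,0,0],"roll": 0,"grip": 0},{"xyz": [12,0,0],"roll": 0,"grip": 0},{"xyz": [12,0,0],"roll": 0,"grip": 0}]'

```text
time_s: 13.95
position: [0.4489, 0.0962, 0.1506]
tcp_rot: [[0.818, -0.575, 0.0], [-0.575, -0.818, 0.0], [0.0, -0.0, -1.0]]
force: [-0.6, 0.8, -0.2]
opening: 0.008
grasp_force: 0.5
```

```bash
python3 lid.py side wrist
```

```text
tcp rel u,v,z(mm) [-20.4  -2.3  61.6] tip z 0.184 q [ -1.9  21.1 107.7   0.   51.3 123.2] F [-0.6  0.8 -0.2]
side 1015 orange 1 
[[-0.059, -0.058, 0.027], [-0.03, -0.03, 0.088], [0.006, 0.023, 0.121]]
wrist 11614 orange 380 [[-0.033, -0.027, 0.061], [-0.024, -0.015, 0.084], [-0.012, 0.021, 0.118]]
```

move_arm --increments '[{"xyz": [10,0,0],"roll": 0,"grip": 0},{"xyz": [10,0,2],"roll": 0,"grip": 0},{"xyz": [10,0,4],"roll": 0,"grip": 0},{"xyz": [10,0,4],"roll": 0,"grip": 0},{"xyz": [0,0,0],"roll": 0,"grip": 0}]'

```text
time_s: 14.47
position: [0.4828, 0.0727, 0.1401]
tcp_rot: [[0.818, -0.575, 0.002], [-0.575, -0.818, -0.001], [0.002, -0.001, -1.0]]
force: [0.3, 0.3, -0.6]
opening: 0.003
grasp_force: 0.0
```

```bash
python3 lid.py side wrist
```

```text
tcp rel u,v,z(mm) [-61.6  -2.1  51.1] tip z 0.173 q [ -4.6  24.  104.5  -0.   51.4 120.6] F [ 0.3  0.3 -0.6]
side 1235 orange 37 [[-0.035, -0.025, 0.069], [-0.024, -0.011, 0.079], [-0.012, 0.012, 0.086]]
[[-0.091, -0.057, 0.024], [-0.053, -0.026, 0.067], [-0.003, 0.028, 0.11]]
wrist 9747 orange 18 [[-0.067, -0.002, 0.107], [-0.063, -0.002, 0.108], [-0.06, -0.001, 0.108]]
```

View pics/wrist_last.png

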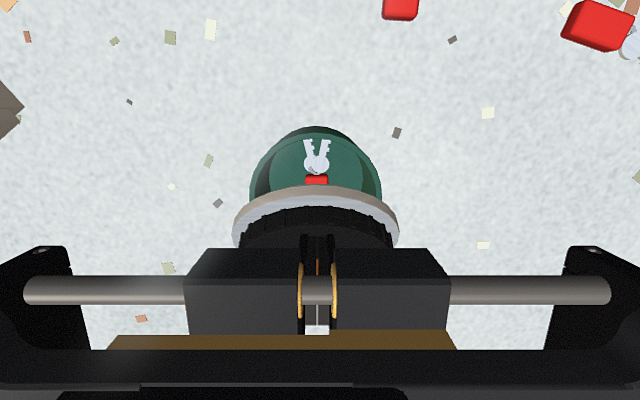

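move_arm --increments '[{"xyz": [4,0,6],"roll": 0,"grip": 0},{"xyz": [2,0,8],"roll": 0,"grip": 0},{"xyz": [0,0,8],"roll": 0,"grip": 0},{"xyz": [0,0,6],"roll": 0,"grip": 0},{"xyz": [0,0,0],"roll": 0,"grip": 0}]'

```text
time_s: 14.98
position: [0.492, 0.0692, 0.1135]
tcp_rot: [[0.819, -0.574, 0.013], [-0.574, -0.819, -0.003], [0.013, -0.006, -1.0]]
force: [7.4, -2.2, 4.2]
opening: 0.004
grasp_force: 3.8
```

```bash
python3 lid.py side
```

```text
tcp rel u,v,z(mm) [-71.1   0.2  24.5] tip z 0.146 q [-4.800e+00  2.680e+01  1.052e+02 -1.000e-01  4.710e+01  1.203e+02] F [ 7.4 -2.2  4.2]
side 1260 orange 56 [[-0.055, -0.025, 0.063], [-0.042, -0.007, 0.068], [-0.028, 0.012, 0.074]]
[[-0.106, -0.057, 0.022], [-0.062, -0.024, 0.049], [-0.008, 0.029, 0.079]]
```

move_arm --increments '[{"xyz": [0,0,-12],"roll": 0,"grip": 0},{"xyz": [5,0,-14],"roll": 0,"grip": 0},{"xyz": [14,0,0],"roll": 0,"grip": 0},{"xyz": [13,0,0],"roll": 0,"grip": 0},{"xyz": [0,0,0],"roll": 0,"grip": 0}]'

```text
time_s: 15.45
position: [0.5147, 0.0505, 0.1382]
tcp_rot: [[0.818, -0.576, 0.003], [-0.576, -0.818, -0.001], [0.003, -0.001, -1.0]]
force: [0.5, 0.6, -0.2]
opening: 0.006
grasp_force: 0.0
```

move_arm --increments '[{"xyz": [0,0,14],"roll": 0,"grip": 0},{"xyz": [0,0,14],"roll": 0,"grip": 0},{"xyz": [0,0,10],"roll": 0,"grip": 0},{"xyz": [0,0,10],"roll": 0,"grip": 0},{"xyz": [0,0,0],"roll": 0,"grip": 0}]'

```text
time_s: 15.87
position: [0.5093, 0.0523, 0.0882]
tcp_rot: [[0.818, -0.575, -0.006], [-0.575, -0.818, 0.001], [-0.005, 0.003, -1.0]]
force: [-0.8, 0.1, 0.0]
opening: 0.008
grasp_force: 0.0
```

```bash
python3 lid.py side
```

```text
tcp rel u,v,z(mm) [-95.   -3.7  -0.8] tip z 0.121 q [ -6.7  30.6 103.4   0.   46.4 118.4] F [-0.8  0.1  0. ]
side 992 orange 22 [[-0.074, -0.027, 0.051], [-0.068, -0.02, 0.053], [-0.061, -0.014, 0.054]]
[[-0.13, -0.052, 0.02], [-0.07, -0.019, 0.029], [-0.013, 0.044, 0.124]]
```

move_arm --increments '[{"xyz": [4,0,5],"roll": 0,"grip": 0},{"xyz": [0,0,5],"roll": 0,"grip": 0},{"xyz": [0,0,3],"roll": 0,"grip": 0},{"xyz": [0,0,0],"roll": 0,"grip": 0}]'

```text
time_s: 16.25
position: [0.5145, 0.0499, 0.0773]
tcp_rot: [[0.818, -0.575, -0.001], [-0.575, -0.818, 0.0], [-0.001, 0.0, -1.0]]
force: [0.1, 0.4, -0.2]
opening: 0.003
grasp_force: 0.0
```

move_arm --increments '[{"xyz": [0,0,2],"roll": 0,"grip": 0},{"xyz": [0,0,0],"roll": 0,"grip": 0}]'

```text
time_s: 16.42
position: [0.5148, 0.0499, 0.0765]
tcp_rot: [[0.818, -0.575, 0.0], [-0.575, -0.818, -0.0], [0.0, -0.0, -1.0]]
force: [-0.4, 0.5, 3.9]
opening: 0.009
grasp_force: 2.0
```

```bash
python3 lid.py side
```

```text
tcp rel u,v,z(mm) [-100.9   -2.5  -12.5] tip z 0.109 q [ -6.9  31.9 103.4  -0.   44.7 118.2] F [-0.4  0.5  3.9]
side 980 orange 5 
[[-0.136, -0.05, 0.02], [-0.081, -0.018, 0.028], [-0.016, 0.05, 0.124]]
```

Press a little more until the force rises clearly, then lift and look.

move_arm --increments '[{"xyz": [0,0,2],"roll": 0,"grip": 0},{"xyz": [0,0,2],"roll": 0,"grip": 0},{"xyz": [0,0,0],"roll": 0,"grip": 0}]'

```text
time_s: 16.72
position: [0.5152, 0.05, 0.0755]
tcp_rot: [[0.819, -0.574, 0.002], [-0.574, -0.819, -0.0], [0.002, -0.001, -1.0]]
force: [-6.1, 0.4, 28.6]
opening: 0.003
grasp_force: 13.9
```

move_arm --increments '[{"xyz": [0,0,2],"roll": 0,"grip": 0},{"xyz": [0,0,0],"roll": 0,"grip": 0}]'

```text
time_s: 16.88
position: [0.5155, 0.0501, 0.0751]
tcp_rot: [[0.819, -0.574, 0.003], [-0.574, -0.819, -0.0], [0.003, -0.001, -1.0]]
force: [-8.8, 0.4, 39.9]
opening: 0.008
grasp_force: 19.7
```

move_arm --increments '[{"xyz": [0,0,-20],"roll": 0,"grip": 0},{"xyz": [0,0,-30],"roll": 0,"grip": 60},{"xyz": [-30,0,-30],"roll": 0,"grip": 60},{"xyz": [-35,0,-20],"roll": 0,"grip": 60},{"xyz": [-35,0,0],"roll": 0,"grip": 60}]'

```text
time_s: 17.3
position: [0.4361, 0.1074, 0.173]
tcp_rot: [[0.818, -0.576, 0.01], [-0.576, -0.818, 0.0], [0.008, -0.006, -1.0]]
force: [-0.0, 0.3, 1.2]
opening: 0.222
grasp_force: 0.0
```

move_arm --increments '[{"xyz": [0,0,0],"roll": 0,"grip": 60}]'

```text
time_s: 17.38
position: [0.4263, 0.1098, 0.1699]
tcp_rot: [[0.82, -0.572, -0.006], [-0.572, -0.82, 0.001], [-0.005, 0.002, -1.0]]
force: [-1.0, -0.4, -0.9]
opening: 0.297
grasp_force: 0.0
```

```bash
cat > bar.py <<'E'
from h import *
st,im,d,W,K,P=shot('wrist','pics/bar.png'); c=im.astype(int)
w=(np.hypot(P[...,0]-.486,P[...,1]-.073)<.06)
print(st['position'],st['opening'],st['joint_positions'].round(1),'F',st['force'].round(1))
disc=w&(P[...,2]>.1)&(P[...,2]<.118); q=P[disc]; A=np.c_[q[:,:2]-[.486,.073],np.ones(len(q))]; print('disc plane',np.linalg.lstsq(A,q[:,2],rcond=None)[0].round(4),len(q))
o=w&(P[...,2]>.124); q=P[o]; cc,sz,a=cv2.minAreaRect((q[:,:2]*1000).astype(np.float32))
x=q[:,:2]-q[:,:2].mean(0); V=np.linalg.svd(x,full_matrices=False)[2][0]
print('bar',o.sum(),np.round(cc,1),np.round(sz,1),round(a,1),'dir deg',np.degrees(np.arctan2(V[1],V[0])).round(1),'z',np.median(q[:,2]).round(4))
R=st['tcp_rot']; print('tool y deg',np.degrees(np.arctan2(R[1,1],R[0,1])).round(1),'to bar (tool mm)',(R.T@(np.r_[np.array(cc)/1000,.133]-st['position'])*1000).round(1))
E
python3 bar.py
```

```text
[0.4262565  0.10975664 0.16994133] 0.2969887798665993 [-2.000e-01  1.800e+01  1.087e+02  1.000e-01  5.370e+01  1.246e+02] F [-1.  -0.4 -0.9]
disc plane [0.0006 0.0008 0.1089] 11436
bar 50336 [459.9  87.5] [68.2 90. ] 0.9 dir deg 56.5 z 0.2975
tool y deg -124.9 to bar (tool mm) [40.6 -1.1 36.7]
```

View pics/bar.png

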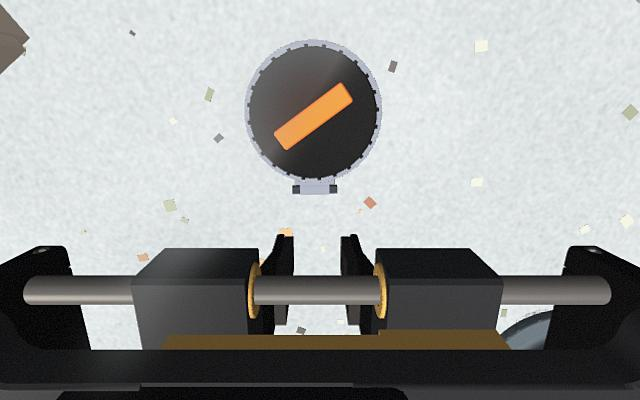

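```bash
sed -i "s/o=w&(P\[...,2\]>.124)/o=w\&(P[...,2]>.126)\&(P[...,2]<.14)\&(c[...,0]-c[...,2]>50)/" bar.py; python3 bar.py
```

```text
[0.42974537 0.10857262 0.16977635] 0.34095040088199785 [ -0.3  18.1 108.4   0.   53.5 124.6] F [ 0.4  0.  -0.6]
disc plane [0.0004 0.0012 0.1089] 11292
bar 1914 [486.3  72.8] [15.9 59.8] 0.9 dir deg 90.8 z 0.1328
tool y deg -124.9 to bar (tool mm) [66.9 -3.  36.7]
```

move_arm --increments '[{"xyz": [0,0,0],"roll": -0.12,"grip": 60},{"xyz": [0,0,0],"roll": -0.12,"grip": 60},{"xyz": [0,0,0],"roll": -0.12,"grip": 60},{"xyz": [0,0,0],"roll": -0.12,"grip": 60},{"xyz": [0,0,0],"roll": -0.12,"grip": 60}]'

```text
time_s: 17.9
position: [0.435, 0.1064, 0.1688]
tcp_rot: [[1.0, -0.007, 0.001], [-0.007, -1.0, -0.0], [0.001, 0.0, -1.0]]
force: [0.3, 0.5, 0.4]
opening: 0.594
grasp_force: 0.0
```

move_arm --increments '[{"xyz": [0,0,0],"roll": -0.12,"grip": 60},{"xyz": [0,0,0],"roll": -0.12,"grip": 60},{"xyz": [0,0,0],"roll": -0.12,"grip": 60},{"xyz": [0,0,0],"roll": -0.12,"grip": 60},{"xyz": [0,0,0],"roll": -0.12,"grip": 60}]'

```text
time_s: 18.32
position: [0.435, 0.1063, 0.1688]
tcp_rot: [[0.829, 0.559, 0.001], [0.559, -0.829, -0.0], [0.001, 0.001, -1.0]]
force: [-0.6, 0.8, -0.6]
opening: 0.599
grasp_force: 0.0
```

move_arm --increments '[{"xyz": [0,0,0],"roll": -0.12,"grip": 60},{"xyz": [0,0,0],"roll": -0.12,"grip": 60},{"xyz": [0,0,0],"roll": -0.12,"grip": 60},{"xyz": [0,0,0],"roll": -0.12,"grip": 60},{"xyz": [0,0,0],"roll": -0.12,"grip": 60}]'

```text
time_s: 18.73
position: [0.435, 0.1063, 0.1688]
tcp_rot: [[0.369, 0.929, 0.001], [0.929, -0.369, -0.0], [0.0, 0.001, -1.0]]
force: [-0.4, 0.4, -0.1]
opening: 0.602
grasp_force: 0.0
```

move_arm --increments '[{"xyz": [0,0,0],"roll": -0.12,"grip": 60},{"xyz": [0,0,0],"roll": -0.12,"grip": 60},{"xyz": [0,0,0],"roll": -0.12,"grip": 60},{"xyz": [0,0,0],"roll": -0.03,"grip": 60},{"xyz": [0,0,0],"roll": 0,"grip": 60}]'

```text
time_s: 19.15
position: [0.4349, 0.1064, 0.1688]
tcp_rot: [[-0.006, 1.0, 0.001], [1.0, 0.006, -0.0], [-0.0, 0.001, -1.0]]
force: [0.5, -0.3, -0.0]
opening: 0.6
grasp_force: 0.0
```

Run:
```python
from h import *
st=bot.read_state(); R=st['tcp_rot']; print(st['position'],st['joint_positions'].round(1),np.degrees(np.arctan2(R[1,1],R[0,1])),(R.T@(np.array([.4863,.0728,.0795])-st['position'])*1000).round(1))
```

```text
[0.43486152 0.10636913 0.16881849] [ -0.6  18.5 108.   -0.   53.5  -1. ] 0.3693400131139774 [-33.9  51.2  89.4]
```

move_arm --increments '[{"xyz": [-11,17,0],"roll": 0,"grip": 60},{"xyz": [-11,17,0],"roll": 0,"grip": 60},{"xyz": [-12,17,10],"roll": 0,"grip": 60},{"xyz": [0,0,15],"roll": 0,"grip": 60},{"xyz": [0,0,0],"roll": 0,"grip": 60}]'

```text
time_s: 19.57
position: [0.4848, 0.0723, 0.142]
tcp_rot: [[-0.004, 1.0, -0.003], [1.0, 0.004, 0.0], [0.0, -0.003, -1.0]]
force: [-0.3, -0.0, -0.0]
opening: 0.598
grasp_force: 0.0
```

Run:
```python
from h import *
st=bot.read_state(); R=st['tcp_rot']; print(st['position'],np.degrees(np.arctan2(R[1,1],R[0,1])),(R.T@(np.array([.4863,.0728,.0795])-st['position'])*1000).round(1))
```

```text
[0.48482396 0.07225624 0.14197414] 0.2258896624452592 [ 0.5  1.7 62.5]
```

Down the remaining 62 mm, then grip.

move_arm --increments '[{"xyz": [0,0,18],"roll": 0,"grip": 60},{"xyz": [0,0,18],"roll": 0,"grip": 60},{"xyz": [0,0,15],"roll": 0,"grip": 60},{"xyz": [0,0,10],"roll": 0,"grip": 60},{"xyz": [0,0,0],"roll": 0,"grip": 60}]'

```text
time_s: 19.98
position: [0.4829, 0.0735, 0.0815]
tcp_rot: [[-0.006, 1.0, -0.005], [1.0, 0.006, 0.0], [0.0, -0.005, -1.0]]
force: [0.6, 0.1, 0.2]
opening: 0.6
grasp_force: 0.0
```

move_arm --increments '[{"xyz": [0,0,0],"roll": 0,"grip": 0},{"xyz": [0,0,0],"roll": 0,"grip": 0},{"xyz": [0,0,0],"roll": 0,"grip": 0},{"xyz": [0,0,0],"roll": 0,"grip": 0},{"xyz": [0,0,0],"roll": 0,"grip": 0}]'

```text
time_s: 20.4
position: [0.485, 0.0735, 0.0839]
tcp_rot: [[-0.007, 1.0, 0.001], [1.0, 0.007, -0.0], [-0.0, 0.001, -1.0]]
force: [0.5, 0.1, 0.6]
opening: 0.304
grasp_force: 0.0
```

move_arm --increments '[{"xyz": [0,0,0],"roll": 0,"grip": 0},{"xyz": [0,0,0],"roll": 0,"grip": 0},{"xyz": [0,0,0],"roll": 0,"grip": 0}]'

```text
time_s: 20.65
position: [0.486, 0.0735, 0.0837]
tcp_rot: [[-0.007, 1.0, 0.003], [1.0, 0.007, -0.0], [-0.0, 0.003, -1.0]]
force: [2.2, 1.0, 0.7]
opening: 0.179
grasp_force: 30.0
```

move_arm --increments '[{"xyz": [0,0,0],"roll": 0.06,"grip": 0},{"xyz": [0,0,0],"roll": 0.1,"grip": 0},{"xyz": [0,0,0],"roll": 0.1,"grip": 0},{"xyz": [0,0,0],"roll": 0.1,"grip": 0},{"xyz": [0,0,0],"roll": 0.1,"grip": 0}]'

```text
time_s: 21.07
position: [0.4867, 0.0733, 0.0837]
tcp_rot: [[0.442, 0.897, 0.004], [0.897, -0.442, -0.0], [0.002, 0.004, -1.0]]
force: [2.3, 0.8, -0.4]
opening: 0.177
grasp_force: 30.0
```

move_arm --increments '[{"xyz": [0,0,0],"roll": 0.1,"grip": 0},{"xyz": [0,0,0],"roll": 0.1,"grip": 0},{"xyz": [0,0,0],"roll": 0.1,"grip": 0},{"xyz": [0,0,0],"roll": 0.1,"grip": 0},{"xyz": [0,0,0],"roll": 0.1,"grip": 0}]'

```text
time_s: 21.48
position: [0.4873, 0.0728, 0.0838]
tcp_rot: [[0.818, 0.576, 0.005], [0.576, -0.818, -0.001], [0.004, 0.004, -1.0]]
force: [4.4, -1.2, -0.1]
opening: 0.184
grasp_force: 30.0
```

move_arm --increments '[{"xyz": [0,0,0],"roll": 0.1,"grip": 0},{"xyz": [0,0,0],"roll": 0.1,"grip": 0},{"xyz": [0,0,0],"roll": 0.1,"grip": 0},{"xyz": [0,0,0],"roll": 0.1,"grip": 0},{"xyz": [0,0,0],"roll": 0.1,"grip": 0}]'

```text
time_s: 21.9
position: [0.4876, 0.0721, 0.0839]
tcp_rot: [[0.993, 0.114, 0.006], [0.114, -0.993, -0.002], [0.005, 0.003, -1.0]]
force: [3.3, -5.0, 0.0]
opening: 0.182
grasp_force: 30.0
```

move_arm --increments '[{"xyz": [0,0,0],"roll": 0.1,"grip": 0},{"xyz": [0,0,0],"roll": 0.1,"grip": 0},{"xyz": [0,0,0],"roll": 0.1,"grip": 0},{"xyz": [0,0,0],"roll": 0.1,"grip": 0},{"xyz": [0,0,0],"roll": 0.1,"grip": 0}]'

```text
time_s: 22.32
position: [0.4875, 0.0713, 0.0839]
tcp_rot: [[0.927, -0.376, 0.005], [-0.376, -0.927, -0.004], [0.006, 0.001, -1.0]]
force: [3.0, -6.0, 0.9]
opening: 0.182
grasp_force: 30.0
```

```bash
cat > m.py <<'E'
from h import *
s=bot.read_state(); R=s['tcp_rot']; print(s['position'],'y deg',np.degrees(np.arctan2(R[1,1],R[0,1])).round(2),'M',s['moment'].round(2),'F',s['force'].round(1),s['opening'],s['grasp_force'],s['joint_positions'][5],s['tau'][5])
E
python3 m.py
```

```text
[0.48748455 0.07134419 0.08390757] y deg -112.06 M [-1.21 -0.3   0.09] F [ 3.  -6.   0.9] 0.1822790006633626 29.99813050031662 107.692534948872 -0.6697610579431057
```

move_arm --increments '[{"xyz": [0,0,0],"roll": 0.08,"grip": 0},{"xyz": [0,0,0],"roll": 0.08,"grip": 0},{"xyz": [0,0,0],"roll": 0.06,"grip": 0},{"xyz": [0,0,0],"roll": 0,"grip": 0}]'

```text
time_s: 22.65
position: [0.4873, 0.071, 0.0839]
tcp_rot: [[0.825, -0.566, 0.005], [-0.566, -0.825, -0.004], [0.007, 0.001, -1.0]]
force: [2.5, -7.7, 1.0]
opening: 0.181
grasp_force: 30.0
```

```bash
python3 m.py
```

```text
[0.48730995 0.07102592 0.08390898] y deg -124.46 M [-1.29 -0.3   0.21] F [ 2.5 -7.7  1. ] 0.1809382807131692 30.022703111171722 120.10600109073648 0.5543024092912674
```

move_arm --increments '[{"xyz": [0,0,0],"roll": 0.04,"grip": 0},{"xyz": [0,0,0],"roll": 0,"grip": 0}]'

```text
time_s: 22.82
position: [0.4872, 0.071, 0.0839]
tcp_rot: [[0.803, -0.596, 0.005], [-0.596, -0.803, -0.005], [0.007, 0.001, -1.0]]
force: [3.4, -6.7, -0.2]
opening: 0.18
grasp_force: 30.9
```

```bash
python3 m.py
```

```text
[0.48722556 0.07099247 0.08389309] y deg -126.56 M [-1.19 -0.31  0.78] F [ 3.4 -6.7 -0.2] 0.18023978893340023 30.932744443416595 122.25995593872327 0.9737968817353249
```

move_arm --increments '[{"xyz": [0,0,0],"roll": 0.03,"grip": 0},{"xyz": [0,0,0],"roll": 0,"grip": 0}]'

```text
time_s: 22.98
position: [0.487, 0.0711, 0.0839]
tcp_rot: [[0.785, -0.619, 0.004], [-0.619, -0.785, -0.005], [0.006, 0.001, -1.0]]
force: [2.8, -6.1, 0.3]
opening: 0.181
grasp_force: 31.1
```

```bash
python3 m.py
```

```text
[0.48698571 0.07114857 0.08389208] y deg -128.26 M [-1.11 -0.24  0.7 ] F [ 2.8 -6.1  0.3] 0.18066767495971547 31.103306586155668 123.96793947612859 0.8487420715391636
```

move_arm --increments '[{"xyz": [0,0,0],"roll": 0,"grip": 50},{"xyz": [0,0,0],"roll": 0,"grip": 50},{"xyz": [0,0,0],"roll": 0,"grip": 50},{"xyz": [0,0,0],"roll": 0,"grip": 50},{"xyz": [0,0,0],"roll": 0,"grip": 50}]'

```text
time_s: 23.4
position: [0.484, 0.0737, 0.083]
tcp_rot: [[0.782, -0.623, -0.001], [-0.623, -0.782, 0.0], [-0.001, 0.0, -1.0]]
force: [0.0, 1.0, 0.2]
opening: 0.456
grasp_force: 0.0
```

move_arm --increments '[{"xyz": [0,0,-20],"roll": 0,"grip": 50},{"xyz": [0,0,-30],"roll": 0,"grip": 50},{"xyz": [0,0,-30],"roll": 0,"grip": 50},{"xyz": [-30,0,-10],"roll": 0,"grip": 50},{"xyz": [-35,0,0],"roll": 0,"grip": 50}]'

```text
time_s: 23.82
position: [0.4378, 0.1137, 0.1761]
tcp_rot: [[0.781, -0.625, 0.009], [-0.625, -0.781, 0.0], [0.007, -0.006, -1.0]]
force: [0.2, 0.6, -0.2]
opening: 0.499
grasp_force: 0.0
```

move_arm --increments '[{"xyz": [0,0,0],"roll": 0,"grip": 50},{"xyz": [0,0,0],"roll": 0,"grip": 50}]'

```text
time_s: 23.98
position: [0.4316, 0.1149, 0.1733]
tcp_rot: [[0.784, -0.621, -0.001], [-0.621, -0.784, 0.0], [-0.001, 0.001, -1.0]]
force: [0.1, -0.9, 0.2]
opening: 0.501
grasp_force: 0.0
```

```bash
python3 bar.py
```

```text
[0.43157704 0.1149177  0.1733466 ] 0.5006400755454009 [  0.5  18.  107.8   0.   54.3 128.9] F [ 0.1 -0.9  0.2]
disc plane [ 0.0037 -0.0012  0.1092] 11089
bar 1875 [486.2  73. ] [15.9 59.9] 56.1 dir deg 146.0 z 0.1331
tool y deg -128.4 to bar (tool mm) [68.9 -1.1 40.3]
```

```bash
python3 -c "
from rig import bot
print(bot.hand_in())"
```

```text
the job is handed in; nothing more can be done
None
```

The job is handed in after about 24 s on the robot's clock: the keys are in the canister, the lid is shut and the cap is screwed clockwise to its hard stop, and the arm never came near the dish, remote or nail clipper.

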